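Half-twist the coffee grinder's bayonet lid and hold it

ROBOT

A 6-joint arm with a two-finger parallel gripper is mounted at the origin on a cart in front of the work surface, level with it; the furniture and walls round the work are solid. World frame = base frame: x ahead of the robot, y to its left, z up, the work surface at z = 0. Lengths are in m, angles in rad, forces in N, time in s.
With the tool pointing down it reaches from about 0.425 to 0.95 m from the base axis. Payload 3.5 kg.
Tool frame: the origin (TCP) lies at the very end of the fingers, on their centre line; the grasp point (between the pads) lies 19 mm behind it (grip_depth is the distance from the TCP to the grasp point, in m); x points along the fingers, z is the direction in which the jaws open and shut, and the axes are right-handed (so a half turn about x gives the same grasp; the last joint's range is limited). The gripper opens to 85 mm and grips with 20 to 120 N. Pads are 22 mm wide; open, the fingers measure 114 mm over their backs; the gripper's body (76 mm by 85 mm) begins 54 mm behind the grasp point. The pads swing forward as they close: fully open they stand 13 mm farther back than shut.
Start: joints at [1.199, 0.286, 1.577, -0, 1.279, -0.15], TCP at [0.148, 0.658, 0.231] pointing down, gripper open.
Joint ranges: [-2.77, 2.77], [-0.9, 2.22], [0.21, 2.48], [-1.53, 4.67], [0.24, 2.81], [-2.84, 2.84]. Speed limits (rad/s): [2.79, 2.79, 3.14, 3.14, 3.14, 3.14].

INTERFACE

Orientations are given as a unit quaternion [x, y, z, w].
In Python, from plant import get_state, read_camera, calibration, sign_off, recognise, grip_depth gives the robot as it stands. The module is installed in compiled form; this text tells all that it offers.
- The arm moves only by the tool servo_tool, never from a script. Its argument "deltas" is a list that holds one entry, the list of rows, each a list of 4 numbers: the shift along the world's x, y, z scaled (see below), then the turn about the world's z scaled (see below). In form: [[[tx, ty, tz, spin], ...]]. A call has exactly 5 rows; each row is the pose to reach, as a shift and turn from the pose commanded when the call began; what a row does not reach only later rows make up. The controller multiplies each number of a shift by 10 cm and each number of a turn by 90 degrees. A row lasts 1/10 s, in which the tool goes at most 50 mm and 8.59 degrees, less where a joint would pass 70% of its speed; a pose out of reach is approached as far as the arm can. A call with a number of a shift or a turn outside -1 to 1 is refused whole. A call with a gripper value outside its range is refused whole. "claw" is the gripper's target within -1 to 1 (fully open at 1, half-way at 0, shut at -1), set as the call begins (left out, the last holds). The fingers move at their own pace and stop on an object; "force" is the grip in N (left out, the last holds). Time passes only in rows, so rows that repeat a pose let the fingers close, or fill a call up. It gives the time, the measured TCP pose, the force and the opening at its end, in the units of the state.
- get_state(): the state, without advancing time (a new reading comes with each control period).
- read_camera(name): name is "side" or "top"; returns the picture (420x560x3 uint8, blue, green, red); there is no depth.
- calibration(name): a dict with "intrinsics" (3x3 intrinsics, pixels), "R" (3x3) and "t" (3): a world point X has camera coordinates R X + t. Camera axes: x right, y down, z forward; pixel columns grow to the right and rows downward; lengths in m; the calibration is good to about 2 mm. A picture is of the moment at which its call begins. calibration takes no time and is no camera call.
- sign_off(): hands the job in, once; it reports no verdict.
Trained networks look in the newest picture that a camera, given by its name, has taken for a name from the list of things; names that differ only in an ending like _2 or _b are one class to them, and where a whole thing is asked for, a point or a joint stands for the part that bears it (a point fixed in the world has none). Each returns a list of dicts, best first, with "p" (0 to 1); they miss things now and then, are a little off and sometimes report something else, mostly with a low value. They report only what shows in the picture. A call takes as long as a camera call. They do not tell look-alikes from the thing itself.
- recognise(camera, query): "at" ([x, y, z] in m, in world coordinates, good to about 4 mm: the middle of the surface that is visible of it).
The state is a dict: "time": time; "qpos": joint angles; "dq": joint speeds; "joint_efforts": joint torques, N m; "eef_pos": TCP position; "tcp_rot": TCP orientation; "contact_force": force on the tool from outside, world axes, zero at the start; "wrist_torque": the same for the moment, N m; "opening": opening from 0.0 (shut) to 1.0 (fully open).
Only numpy, scipy, OpenCV 4.12 (cv2) and the standard library are available. Lean on these libraries where they do the work, as an engineer would, in place of code of your own. Each camera call takes 0.05 s, during which the arm holds its last target. There are 200 camera calls.

TASK

Slide the white lid with the red bar out of its grey storage dock, set it fully down into the mouth of the blue coffee grinder, and only then twist it clockwise to the orange half-way mark, midway between the white open mark and the red lock mark, never on to the lock. The grinder's ring is sprung and would turn back, so keep the lid gripped: hold it at the orange mark for at least three seconds and finish there while still holding it. Leave the other things on the worktop where they are.

Things in the scene. Friction and masses are not known exactly. Their poses are not given: they have to be found in the camera images.
- lid: Loose white lid, 0.12 kg. Origin: centre of its plug's underside, z up. Plug 76 mm across, height 0 to 13, foot chamfered 2 mm. Two lugs at +y and -y, 14 mm wide (x), out to radius 46, height 0 to 5. Round flange 98 mm across, height 13 to 19. Half a turn about z gives the same shape. Starts in the dock, turned up to 0.2 rad from it, at dock x -12 to 0 mm.
- lid_bar (a point): Point in the lid's red cross-bar, 42 mm above the lid's origin, on its axis. The bar stands on the flange: 18 mm thick (x), 46 mm long (y), height 19 to 51 above the lid's origin. Grip it from above across its thickness, along the lid's x. The bar is in line with the lugs; black lines on the flange run from its ends to the rim.
- dock: Grey storage dock, fixed. Origin on the worktop under its middle. Floor 4 mm thick, x -55 to +57, y -62 to +62 mm; the lid lies on it. Side walls (x -50 to +57) with inner faces at y +-52 carry lips from y +-42 outward, height 25.5 to 31.5, overhanging the lid's flange (top at 23): it cannot be lifted there. Back stop at x +51, 20 mm high. Open at -x.
- dock_exit (a point): Where the lid's origin is when slid out of the dock's open end: 88 mm from the dock's origin along the dock's -x, height 4 mm. The lid is clear of the lips when its origin is over 76 mm out. Mind the wall cupboards over the back of the worktop: their undersides are 0.44 m above it, lower than the wrist.
- grinder: Blue coffee grinder, fixed, 124 mm across, 100 mm tall, black switch on its -x side. Origin on its axis at the worktop. Mouth: black rim 6 mm thick, top at 100, inner radius 40.5 mm, with two lug notches at +y and -y, 20.5 mm wide, out to radius 49. Marks on the rim, on both sides: white (open) at the notches, orange (half-way) 30 and red (lock) 60 degrees clockwise from them, seen from above.
- grinder_seat (a point): Where the lid's origin is when fully down: on the grinder's axis, 87 mm above the worktop, axes as the grinder. The lid goes straight down with its y axis parallel to the grinder's, either way round; its lugs pass the notches, drop between the drive ring's stops and the flange rests on the rim. Turned clockwise, the lugs run under the rim and the bar's ends point at the marks.
- drive_ring (a joint): Sprung ring in the mouth that the lugs push round, rad; 0 at rest, grows clockwise from above, stop at 0.96. The lugs have 5 degrees of play in it each way, so it reads about 0.09 less than the angle turned by the lid: about 0.44 with the lid at the orange mark. Its spring turns it back with 0.03 N m at 0, 0.10 N m at the orange mark.
- canister_1: white lidded canister, 72 mm wide, 85 mm tall, loose bystander; origin at the centre of its underside
- jar_1: glass jar with green lid, 70 mm wide, 104 mm tall, loose bystander; origin at the centre of its underside
- mill_1: small mill with grey top, 44 mm wide, 90 mm tall, loose bystander; origin at the centre of its underside
- jar_2: tall jar with red lid, 68 mm wide, 160 mm tall, loose bystander; origin at the centre of its underside
- bottle_1: small brown dropper bottle, 33 mm wide, 102 mm tall, loose bystander; origin at the centre of its underside
- egg_timer: white wind-up timer, 63 mm wide, 52 mm tall, loose bystander; origin at the centre of its underside
- coaster: round cork coaster, 94 mm wide, 5 mm thick, loose bystander; origin at the centre of its underside
Things that resemble listed ones, but are neither listed nor needed, are in the scene too. What is shaped like the lid but turquoise is not meant.

How it is judged:
On the way, in this order (a step that is already met when the one before it is completed fails the run):
1. the lid is slid out of the dock, clear of its lips (origin over 76 mm out) (x of lid in the frame of dock below -0.076 m), for 0.1 s.
2. the lid sits fully down in the grinder's mouth, not yet turned (horizontal distance between lid and grinder below 0.004 m and z of lid in the frame of grinder between 0.083 and 0.0895 m and angle between lid's own z axis and vertical below 0.05 rad and angle between the y axis of lid and the y axis of grinder, either way round below 0.15 rad and value of joint drive_ring below 0.1 rad), for 0.1 s.
3. the lid is held in the fingers at the orange half-way mark (30 +-7 degrees) for three seconds (horizontal distance between lid and grinder below 0.004 m and z of lid in the frame of grinder between 0.083 and 0.0895 m and angle between lid's own z axis and vertical below 0.05 rad and angle between the y axis of lid and the y axis of grinder, either way round between 0.4 and 0.645 rad and value of joint drive_ring between 0.28 and 0.6 rad and contact force between the fingers and lid above 2 N), for 3 s.
At the end, for the whole second after the job is handed in: The lid is seated in the grinder (axis within 4 mm, origin at 83 to 89.5 mm above the grinder's foot, tilt under 0.05 rad), turned clockwise 0.40 to 0.645 rad (30 +-7 degrees) from the notches with the drive ring at 0.28 to 0.60 rad, and still gripped by the fingers (contact over 2 N) (all of step 3); the arm keeps its last pose, push and grip.
It fails at once if the lid is turned on towards the lock (drive ring over 0.78 rad, lid over about 50 degrees) (value of joint drive_ring above 0.78 rad).
It fails at once if another thing on the worktop is disturbed (moved over 30 mm) (distance of any of canister_1, jar_1, mill_1, jar_2, bottle_1, egg_timer, coaster from where it was at the start of the episode above 0.03 m).
It also fails if it takes over 54 s, if anything falls off the work surface, if the arm or the gripper's body presses on something with over 40 N, if the wrist force passes 120 N, or if a joint passes its speed limit or range.

## Working session

There is one attempt and no reset: what is moved stays moved. The work goes in short steps, Python scripts to look and compute and a tool call to move; the robot and the scene stay as the last step left them, time stands still between calls to the robot, and variables do not carry over. Pictures are saved under pics/ and viewed, about 8 in all and at most 12, crops included, and the job is handed in when it is done.

Besides the shell and the picture viewer there is one more tool, called after ">>>" as name(argument=value, ...), one argument or row to a line, values as JSON. servo_tool: Moves the arm, as the interface text tells. Its arguments: {"type":"object","properties":{"deltas":{"type":"array"},"claw":{"type":"number"},"force":{"type":"number"}},"required":["deltas"]}

```bash
mkdir -p pics; python3 - <<'E'
from plant import *
import cv2,numpy as np
for c in("top","side"):
    im=read_camera(c);cv2.imwrite(f"pics/{c}0.png",im)
    k=calibration(c);print(c,k["intrinsics"].round(1).tolist() if hasattr(k["intrinsics"],'round') else k["intrinsics"],np.round(k["R"],3).tolist(),np.round(k["t"],3).tolist())
    for q in("lid","lid_bar","dock","grinder","jar_2","jar_1","bottle_1","canister_1","mill_1","egg_timer","coaster"):
        print(c,q,[(np.round(d["at"],3).tolist(),round(d["p"],2)) for d in recognise(c,q)[:3]])
s=get_state();print(s["time"],s["eef_pos"],s["tcp_rot"],s["opening"],grip_depth)
E
```

```text
top [[483.0, 0.0, 272.9], [0.0, 483.0, 202.4], [0.0, 0.0, 1.0]] [[-0.019, -1.0, 0.007], [-0.998, 0.019, -0.062], [0.062, -0.008, -0.998]] [0.262, 0.552, 1.433]
top lid [([0.338, 0.45, 0.021], 0.91), ([0.433, 0.291, 0.022], 0.59), ([0.539, 0.228, 0.046], 0.53)]
top lid_bar [([0.616, -0.029, 0.084], 0.74), ([0.336, 0.455, 0.019], 0.6)]
top dock [([0.451, 0.31, 0.036], 0.95)]
top grinder [([0.617, -0.025, 0.085], 0.61)]
top jar_2 [([0.465, 0.547, 0.158], 0.97), ([0.642, 0.245, 0.1], 0.88)]
top jar_1 [([0.465, 0.547, 0.158], 0.97), ([0.642, 0.245, 0.1], 0.88)]
top bottle_1 [([0.39, 0.576, 0.064], 0.53)]
top canister_1 [([0.534, 0.45, 0.067], 0.76), ([0.642, 0.246, 0.1], 0.57)]
top mill_1 [([0.719, 0.127, 0.081], 0.74)]
top egg_timer [([0.536, 0.228, 0.049], 0.81)]
top coaster [([0.438, 0.117, 0.0], 0.79)]
side [[392.0, 0.0, 276.3], [0.0, 392.0, 209.7], [0.0, 0.0, 1.0]] [[0.885, -0.465, -0.01], [-0.265, -0.486, -0.833], [0.382, 0.74, -0.553]] [-0.372, 0.336, 0.59]
side lid [([0.335, 0.43, 0.018], 0.81), ([0.421, 0.282, 0.024], 0.77)]
side lid_bar [([0.334, 0.432, 0.013], 0.91), ([0.429, 0.289, 0.024], 0.79), ([0.534, 0.209, 0.035], 0.47)]
side dock [([0.445, 0.264, 0.023], 0.85)]
side grinder [([0.6, -0.049, 0.086], 0.7)]
side jar_2 [([0.638, 0.221, 0.072], 0.77), ([0.459, 0.538, 0.097], 0.74)]
side jar_1 [([0.638, 0.221, 0.072], 0.77), ([0.459, 0.538, 0.097], 0.74)]
side bottle_1 [([0.391, 0.569, 0.045], 0.51)]
side canister_1 [([0.54, 0.433, 0.052], 0.85)]
side mill_1 [([0.713, 0.106, 0.06], 0.79), ([0.436, 0.107, 0.009], 0.6), ([0.389, 0.568, 0.045], 0.42)]
side egg_timer [([0.53, 0.21, 0.038], 0.87)]
side coaster [([0.435, 0.108, 0.007], 0.88)]
1.2 [0.14842994 0.6584653  0.23132715] [-0.44160041  0.55226465  0.44160938  0.5522445 ] 1.0020218378086057 0.0187
```

View pics/top0.png

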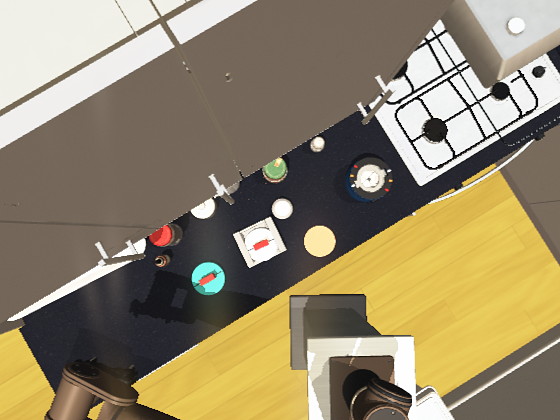

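View pics/side0.png

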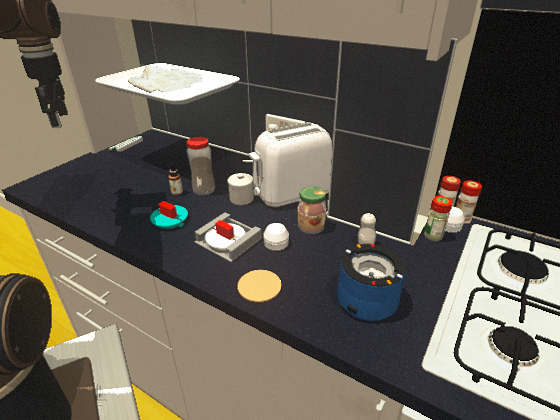

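The top view shows the dock with its lid at about (261,243), the turquoise decoy at (208,278) and the grinder at (370,178). The side view shows the dock at (228,236) and the grinder at (370,280). I'll zoom in for the axes.

```bash
python3 - <<'E'
import cv2,numpy as np
t=cv2.imread("pics/top0.png");s=cv2.imread("pics/side0.png")
def z(im,x,y,w,h):return cv2.resize(im[y:y+h,x:x+w],(400,300),interpolation=cv2.INTER_CUBIC)
cv2.imwrite("pics/zoom.png",np.vstack([np.hstack([z(t,220,213,80,60),z(t,330,148,80,60)]),np.hstack([z(s,185,205,80,60),z(s,320,235,100,75)])]))
E
```

```text
(no output)
```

View pics/zoom.png

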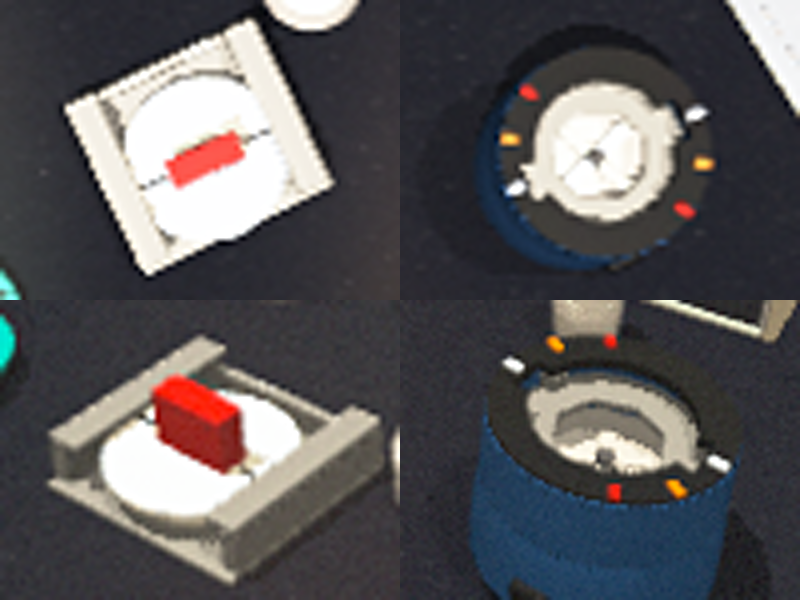

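The zoom makes the layout clear. The dock opens towards the counter front, down in the top image. The lid's bar is slightly turned from it. The grinder's white marks are at zoom (515,188) and (695,113), with orange clockwise of them. Next I'll fit the poses.

```bash
cat >h.py <<'E'
from plant import *
import cv2,numpy as np
from scipy.optimize import minimize,least_squares
from scipy.spatial.transform import Rotation as Ro
K={c:calibration(c) for c in("top","side")}
def proj(c,X):
    k=K[c];p=(np.asarray(X)@np.array(k["R"]).T+k["t"])@np.array(k["intrinsics"]).T
    return p[:,:2]/p[:,2:]
def ray(c,uv,z):
    k=K[c];R=np.array(k["R"]);C=-R.T@k["t"];d=R.T@np.linalg.solve(k["intrinsics"],[*uv,1]);return C+d*(z-C[2])/d[2]
def place(P,x,y,z,a):
    c,s=np.cos(a),np.sin(a);P=np.asarray(P,float);return np.c_[P[:,0]*c-P[:,1]*s+x,P[:,0]*s+P[:,1]*c+y,P[:,2]+z]
BAR=[[i*.009,j*.023,k] for i in(-1,1) for j in(-1,1) for k in(.019,.051)]
def redmask(im):
    b,g,r=[im[...,i].astype(int) for i in range(3)];return ((r>100)&(r-g>70)&(r-b>70)).astype(np.float32)
def fitbar(ims,x0,z,freez=False,cams=("top","side"),win=45):
    M={}
    for c in cams:
        u=proj(c,[[x0[0],x0[1],z+.035]])[0].astype(int);m=redmask(ims[c]);w=np.zeros_like(m);w[u[1]-win:u[1]+win,u[0]-win:u[0]+win]=1
        M[c]=m*w
    def cost(p,c):
        h=cv2.convexHull(proj(c,place(BAR,p[0],p[1],p[3] if freez else z,p[2])).astype(np.float32))
        S=8;m=np.zeros((420*1,560),np.float32);x,y,W,H=cv2.boundingRect(h);x-=12;y-=12;W+=24;H+=24
        big=np.zeros((H*S,W*S),np.uint8);cv2.fillConvexPoly(big,np.round((h-[x-.0,y-.0]+.5)*S).astype(np.int32),1)
        r=cv2.resize(big.astype(np.float32),(W,H),interpolation=cv2.INTER_AREA)
        m[y:y+H,x:x+W]=r;return np.abs(m-M[c]).sum()/max(M[c].sum(),1)
    def f(p):return sum(cost(p,c) for c in cams)
    n=4 if freez else 3;x0=np.r_[x0,z][:n];sx=np.vstack([x0]+[x0+np.eye(n)[i]*[.01,.01,.2,.01][i] for i in range(n)])
    r=minimize(f,x0,method="Nelder-Mead",options=dict(initial_simplex=sx,xatol=1e-5,fatol=1e-5,maxiter=600));return r.x,r.fun
def blobs(m,lo=3):
    n,_,st,ce=cv2.connectedComponentsWithStats(m.astype(np.uint8));return [(ce[i].round(1).tolist(),int(st[i,4])) for i in range(1,n) if st[i,4]>=lo]
E
python3 - <<'E'
from h import *
ims={c:cv2.imread(f"pics/{c}0.png") for c in K}
for c in(("top",),("side",),("top","side")):
    print(c,[ (np.round(r[0],4),round(r[1],3)) for r in [fitbar(ims,[.43,.29,a],.004,cams=c) for a in(.2,.5)]])
# dock direction from outer lip edges
Z=.0315
for a,b in(((65,105),(150,272)),((250,18),(332,185)),((103,97),(182,240))):
    A=ray("top",(220+a[0]/5-.4,213+a[1]/5-.4),Z);B=ray("top",(220+b[0]/5-.4,213+b[1]/5-.4),Z);d=A-B;print("wall",A.round(4),B.round(4),np.arctan2(d[1],d[0]))
for n,uv in(("L",(247.1,250.2)),("R",(273.7,238.9))):print(n,ray("top",uv,.023))
# cupboard edge
print([ray("top",u,.44).round(3).tolist() for u in((20,310),(240,178),(440,25))])
for c,(x0,x1,y0,y1) in dict(top=(345,397,155,203),side=(335,410,240,305)).items():
    im=ims[c][y0:y1,x0:x1].astype(int);b,g,r=im[...,0],im[...,1],im[...,2]
    for n,m in(("or",(r>150)&(r-b>90)&(g>90)),("red",(r>130)&(g<90)&(b<90)),("wh",(b>170)&(g>170)&(r>170))):
        print(c,n,[([q[0][0]+x0,q[0][1]+y0],q[1]) for q in blobs(m,2)])
E
```

```text
('top',) [(array([0.4327, 0.2904, 0.4145]), np.float64(0.149)), (array([0.4326, 0.2904, 0.4145]), np.float64(0.146))]
('side',) [(array([0.4316, 0.2938, 0.2696]), np.float64(0.11)), (array([0.4316, 0.2943, 0.2753]), np.float64(0.11))]
('top', 'side') [(array([0.4324, 0.2907, 0.3895]), np.float64(0.344)), (array([0.4325, 0.2912, 0.3906]), np.float64(0.341))]
wall [0.4654 0.3725 0.0315] [0.3663 0.3239 0.0315] 0.4560548753362648
wall [0.5147 0.2622 0.0315] [0.4152 0.2157 0.0315] 0.43728151684589267
wall [0.4696 0.35   0.0315] [0.3846 0.3048 0.0315] 0.48907118519927156
L [0.41536806 0.33087212 0.023     ]
R [0.44725588 0.25130088 0.023     ]
[[0.315, 0.787, 0.44], [0.583, 0.324, 0.44], [0.91, -0.116, 0.44]]
top or [([351.5, 175.5], 8), ([390.3, 180.4], 7)]
top red [([355.3, 166.0], 9), ([386.3, 189.6], 9)]
top wh [([369.4, 177.8], 580), ([388.5, 170.5], 6)]
side or [([358.5, 245.4], 11), ([388.8, 281.4], 12)]
side red [([372.1, 244.9], 8), ([357.5, 246.5], 2), ([373.0, 282.5], 12), ([388.0, 283.0], 3)]
side wh [([404.5, 240.9], 13), ([348.1, 250.8], 10), ([373.0, 267.3], 280), ([399.1, 275.2], 13)]
```

```bash
python3 - <<'E'
from h import *
obs={"top":{30:[(351.5,175.5),(390.3,180.4)],60:[(355.3,166),(386.3,189.6)],0:[(352.9,185.2),(388.5,170.5)]},
"side":{30:[(358.5,245.4),(388.8,281.4)],60:[(372.1,244.9),(373,282.5)],0:[(348.1,250.8),(399.1,275.2)]}}
def res(p,cs=obs):
    out=[]
    for c in cs:
        for a,uv in obs[c].items():
            for s in(0,np.pi):
                t=p[2]+np.pi/2-np.deg2rad(a)+s
                q=proj(c,[[p[0]+p[3]*np.cos(t),p[1]+p[3]*np.sin(t),.101]])[0]
                d=[np.subtract(q,u) for u in uv];out+=list(min(d,key=np.linalg.norm))
    return np.array(out)
for cs in(["top"],["side"],["top","side"]):
    r=least_squares(res,[.617,-.027,.4,.055],args=(cs,),x_scale=[.01,.01,.1,.01],diff_step=1e-3);print(cs,r.x.round(4),np.abs(r.fun).max().round(2),r.fun.round(1))
s=get_state();R=Ro.from_quat(s["tcp_rot"]).as_matrix();print(s["time"],s["eef_pos"],R.round(3),"jaw",np.arctan2(R[1,2],R[0,2]),"approach yaw z")
E
```

```text
['top'] [ 0.6156 -0.0269  0.374   0.0552] 0.21 [ 0.  -0.2 -0.2 -0.  -0.   0.1  0.1  0.1  0.   0.1  0.1 -0. ]
['side'] [ 0.6165 -0.0251  0.3784  0.0548] 0.23 [-0.1  0.2 -0.2  0.   0.1 -0.1  0.1 -0.1 -0.  -0.1  0.1  0. ]
['top', 'side'] [ 0.6159 -0.0259  0.3765  0.0549] 0.67 [-0.2 -0.2 -0.7 -0.2 -0.3  0.1 -0.3 -0.2 -0.2 -0.  -0.4 -0.1 -0.   0.5
 -0.2  0.5  0.2  0.2  0.1  0.3 -0.   0.2  0.2  0.4]
1.2 [0.14842994 0.6584653  0.23132715] [[-0.    -0.976  0.22 ]
 [-0.     0.22   0.976]
 [-1.     0.    -0.   ]] jaw 1.3490428907645795 approach yaw z
```

Poses found:
- Lid: (0.432, 0.291), yaw 0.385.
- Dock: (0.437, 0.292), yaw 0.447.
- Grinder: (0.616, -0.026), yaw 0.376.

Moving above the lid.

>>> servo_tool(
  deltas=[
    [[0.14, -0.18, 0, -0.03], [0.28, -0.36, 0, -0.06], [0.43, -0.55, 0, -0.09], [0.57, -0.74, 0, -0.12], [0.71, -0.92, 0, -0.153]],
  ],
  claw=1,
  force=40,
)

```text
time: 1.7
eef_pos: [0.2199, 0.5657, 0.2314]
tcp_rot: [-0.372, 0.602, 0.372, 0.602]
contact_force: [0.4, 0.7, -0.4]
opening: 1.003
```

>>> servo_tool(
  deltas=[
    [[0.14, -0.18, 0, -0.03], [0.28, -0.36, 0, -0.06], [0.43, -0.55, 0, -0.09], [0.57, -0.74, 0, -0.12], [0.71, -0.92, 0, -0.153]],
  ],
)

```text
time: 2.2
eef_pos: [0.291, 0.4736, 0.2315]
tcp_rot: [-0.297, 0.642, 0.297, 0.642]
contact_force: [-1.3, 0.5, -0.5]
opening: 1.001
```

>>> servo_tool(
  deltas=[
    [[0.14, -0.18, 0, -0.03], [0.28, -0.36, 0, -0.06], [0.43, -0.55, -0.1, -0.09], [0.57, -0.74, -0.2, -0.12], [0.71, -0.92, -0.3, -0.153]],
  ],
)

```text
time: 2.7
eef_pos: [0.362, 0.3817, 0.2013]
tcp_rot: [-0.218, 0.673, 0.218, 0.673]
contact_force: [1.0, 0.1, -0.6]
opening: 1.004
```

>>> servo_tool(
  deltas=[
    [[0.14, -0.18, -0.1, -0.03], [0.28, -0.36, -0.2, -0.06], [0.43, -0.55, -0.3, -0.09], [0.57, -0.74, -0.4, -0.12], [0.71, -0.92, -0.5, -0.153]],
  ],
)

```text
time: 3.2
eef_pos: [0.4331, 0.2896, 0.1512]
tcp_rot: [-0.135, 0.694, 0.135, 0.694]
contact_force: [-0.6, -0.4, 0.2]
opening: 0.997
```

>>> servo_tool(
  deltas=[
    [[0, 0, -0.1, 0], [0, 0, -0.25, 0], [0, 0, -0.4, 0], [0, 0, -0.5, 0], [0, 0, -0.5, 0]],
  ],
)

```text
time: 3.7
eef_pos: [0.4305, 0.2904, 0.0989]
tcp_rot: [-0.137, 0.695, 0.136, 0.692]
contact_force: [0.4, -0.3, -0.8]
opening: 1.005
```

>>> servo_tool(
  deltas=[
    [[0, 0, -0.15, 0], [0, 0, -0.35, 0], [0, 0, -0.55, 0], [0, 0, -0.7, 0], [0, 0, -0.72, 0]],
  ],
)

```text
time: 4.2
eef_pos: [0.431, 0.2902, 0.0275]
tcp_rot: [-0.137, 0.695, 0.136, 0.693]
contact_force: [-0.1, 0.0, -1.2]
opening: 0.999
```

>>> servo_tool(
  deltas=[
    [[0, 0, 0, 0], [0, 0, 0, 0], [0, 0, 0, 0], [0, 0, 0, 0], [0, 0, 0, 0]],
  ],
  claw=-1,
  force=40,
)

```text
time: 4.7
eef_pos: [0.4332, 0.2907, 0.0303]
tcp_rot: [-0.136, 0.693, 0.136, 0.695]
contact_force: [-0.9, -0.9, -0.8]
opening: 0.199
```

>>> servo_tool(
  deltas=[
    [[0, 0, 0, 0], [0, 0, 0, 0], [0, 0, 0, 0], [0, 0, 0, 0], [0, 0, 0, 0]],
  ],
)

```text
time: 5.2
eef_pos: [0.4332, 0.2907, 0.0301]
tcp_rot: [-0.136, 0.693, 0.136, 0.694]
contact_force: [0.2, -0.3, 6.1]
opening: 0.204
```

```bash
python3 - <<'E'
from h import *
ims={c:read_camera(c) for c in K};s=get_state();print(s["opening"],s["contact_force"],s["eef_pos"])
def z(im,x,y,w,h):return cv2.resize(im[y:y+h,x:x+w],(400,300),interpolation=cv2.INTER_CUBIC)
cv2.imwrite("pics/g1.png",np.hstack([z(ims["top"],220,213,80,60),z(ims["side"],165,180,120,90)]))
E
```

```text
0.19984505040753628 [0.35691953 0.28466191 5.5224865 ] [0.43319794 0.29075204 0.03016641]
```

View pics/g1.png

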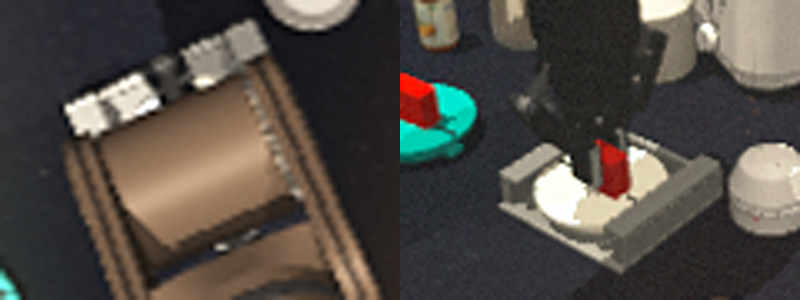

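The lid is gripped: opening 0.20 matches the 18 mm bar. The crop shows the pads on the red bar at (610,165). There's a slight downward press, so I'll ease up 1 mm and slide out along the dock's -x.

>>> servo_tool(
  deltas=[
    [[0, 0, 0.01, 0], [-0.09, -0.04, 0.01, 0], [-0.18, -0.086, 0.01, 0], [-0.28, -0.134, 0.01, 0], [-0.37, -0.177, 0.01, 0]],
  ],
)

```text
time: 5.8
eef_pos: [0.3942, 0.2722, 0.0302]
tcp_rot: [-0.136, 0.694, 0.136, 0.694]
contact_force: [1.7, 1.0, 1.4]
opening: 0.199
```

>>> servo_tool(
  deltas=[
    [[-0.09, -0.04, 0, 0], [-0.18, -0.086, 0, 0], [-0.28, -0.134, 0, 0], [-0.37, -0.177, 0, 0], [-0.41, -0.196, 0, 0]],
  ],
)

```text
time: 6.3
eef_pos: [0.3524, 0.2523, 0.0296]
tcp_rot: [-0.136, 0.695, 0.136, 0.693]
contact_force: [0.2, 0.2, -2.6]
opening: 0.203
```

```bash
python3 - <<'E'
from h import *
ims={c:read_camera(c) for c in K};s=get_state();print(s["opening"],s["contact_force"],s["eef_pos"])
cv2.imwrite("pics/g2.png",cv2.resize(ims["side"][165:315,130:330],(800,600),interpolation=cv2.INTER_CUBIC))
E
```

```text
0.2020667066297678 [ 0.51427303 -0.27279846 -0.59377931] [0.35302692 0.25260752 0.02974722]
```

View pics/g2.png

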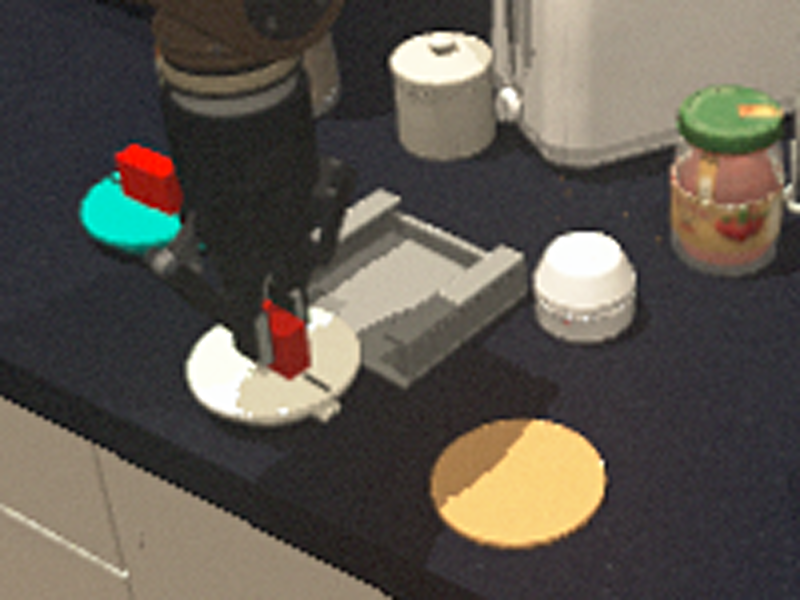

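The lid is out of the dock and hanging in the fingers at crop (275,365), with the other things untouched. Next I lift it and carry it to the grinder.

>>> servo_tool(
  deltas=[
    [[0, 0, 0.1, 0], [0, 0, 0.25, 0], [0, 0, 0.4, 0], [0, 0, 0.55, 0], [0, 0, 0.7, 0]],
  ],
)

```text
time: 6.9
eef_pos: [0.3549, 0.2533, 0.1017]
tcp_rot: [-0.136, 0.694, 0.136, 0.694]
contact_force: [-0.1, -0.6, -1.1]
opening: 0.201
```

>>> servo_tool(
  deltas=[
    [[0.1, -0.1, 0.15, 0], [0.25, -0.25, 0.3, 0], [0.42, -0.45, 0.45, 0], [0.6, -0.65, 0.6, 0], [0.78, -0.84, 0.75, 0]],
  ],
)

```text
time: 7.4
eef_pos: [0.4334, 0.1684, 0.1769]
tcp_rot: [-0.136, 0.694, 0.136, 0.694]
contact_force: [0.0, 0.1, -0.2]
opening: 0.204
```

>>> servo_tool(
  deltas=[
    [[0.18, -0.19, 0, 0], [0.36, -0.38, 0, 0], [0.54, -0.57, 0, 0], [0.72, -0.76, 0, 0], [0.9, -0.95, 0, 0]],
  ],
)

```text
time: 7.9
eef_pos: [0.5235, 0.0732, 0.1761]
tcp_rot: [-0.136, 0.694, 0.136, 0.694]
contact_force: [0.1, 0.4, -1.3]
opening: 0.202
```

>>> servo_tool(
  deltas=[
    [[0.18, -0.19, 0, 0], [0.36, -0.38, 0, 0], [0.54, -0.57, 0, 0], [0.72, -0.77, 0, 0], [0.8, -0.9, 0, 0]],
  ],
)

```text
time: 8.4
eef_pos: [0.604, -0.0174, 0.176]
tcp_rot: [-0.136, 0.694, 0.136, 0.694]
contact_force: [-1.0, 0.1, -0.8]
opening: 0.199
```

>>> servo_tool(
  deltas=[
    [[0.1, -0.07, 0, 0], [0.14, -0.09, 0, -0.008], [0.14, -0.09, 0, -0.008], [0.14, -0.09, 0, -0.008], [0.14, -0.09, 0, -0.008]],
  ],
)

```text
time: 8.9
eef_pos: [0.616, -0.024, 0.1753]
tcp_rot: [-0.132, 0.695, 0.132, 0.694]
contact_force: [-0.7, -0.0, -1.4]
opening: 0.201
```

```bash
python3 - <<'E'
from h import *
ims={c:read_camera(c) for c in K}
for c in K: cv2.imwrite(f"pics/{c}3.png",ims[c])
for i in range(3):
    s=get_state();R=Ro.from_quat(s["tcp_rot"]).as_matrix();print(s["time"],s["opening"],s["contact_force"],s["eef_pos"],np.arctan2(R[1,2],R[0,2]),R[2].round(3));read_camera("side")
p=s["eef_pos"]
print(fitbar(ims,[p[0],p[1],.376],p[2]-.026,cams=("side",)))
cv2.imwrite("pics/g3.png",np.hstack([cv2.resize(ims["side"][180:330,310:430],(400,500),interpolation=cv2.INTER_CUBIC),cv2.resize(ims["top"][130:230,330:410],(400,500),interpolation=cv2.INTER_CUBIC)]))
E
```

```text
9.0 0.20064173331234536 [ 0.82764575 -0.17842516 -0.59670235] [ 0.61609319 -0.02422199  0.17536208] 0.37590407020506567 [-1.  0. -0.]
9.05 0.20188092023489282 [ 0.0961777   1.00943553 -0.8324527 ] [ 0.61616016 -0.02432483  0.17539427] 0.3757297712320536 [-1.  0. -0.]
9.1 0.20347928636534587 [ 0.33206909  0.81058267 -0.41225398] [ 0.61624216 -0.02447941  0.17540498] 0.3755256554750311 [-1.  0.  0.]
(array([ 0.61556623, -0.02295103,  0.46240326]), np.float64(1.4851288795471191))
```

View pics/g3.png

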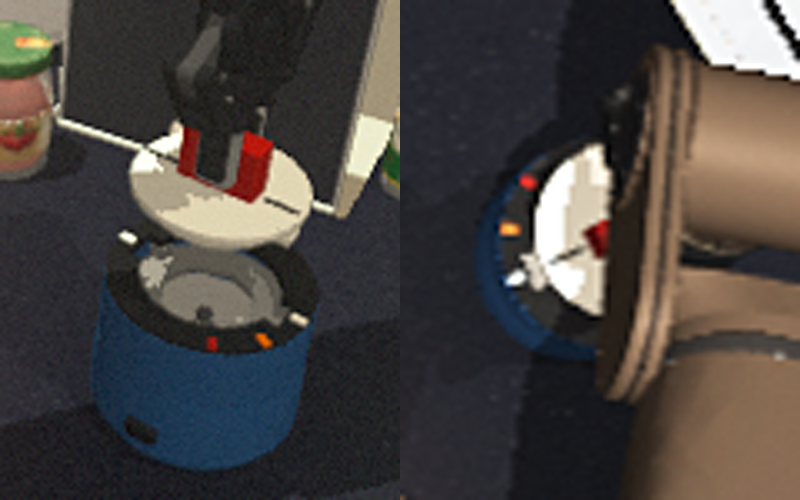

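```bash
python3 - <<'E'
from h import *
f=lambda x,y:np.array([310+x/3.3333-.35,180+y/3.3333-.35])
th=np.linspace(0,2*np.pi,721)
cyl=np.vstack([np.c_[.049*np.cos(th),.049*np.sin(th),0*th+z] for z in(.013,.019)])
def pred(x,y,z,a):
    q=proj("side",place(cyl,x,y,z,a));l=proj("side",place([[0,-.049,.019],[.009,-.023,.051],[-.009,-.023,.019],[.009,-.023,.019]],x,y,z,a))
    return q[:,0].min(),q[:,0].max(),q[:,1].max(),l.round(1)
for d in((.616,-.026,.149,.376),(.616,-.023,.149,.376),(.616,-.023,.153,.376)):print(d,pred(*d))
print("obs",f(129,0),f(313,250),f(300,214),f(272,148),f(240,198),f(262,204))
# subpixel edges: print brightness profile rows
im=cv2.cvtColor(cv2.imread("pics/side3.png"),cv2.COLOR_BGR2GRAY)
print(im[232:236,344:354]);print(im[238:242,398:410])
E
```

```text
(0.616, -0.026, 0.149, 0.376) (np.float64(349.76300360596036), np.float64(405.31700277445555), np.float64(254.9629056452404), array([[402.5, 245.8],
       [394. , 223.1],
       [386.5, 242.4],
       [391.3, 237.6]]))
(0.616, -0.023, 0.149, 0.376) (np.float64(348.78433513694574), np.float64(404.13439147811135), np.float64(253.97215908770943), array([[401.3, 244.9],
       [392.9, 222.3],
       [385.4, 241.4],
       [390.1, 236.7]]))
(0.616, -0.023, 0.153, 0.376) (np.float64(348.9835044004853), np.float64(404.513901980702), np.float64(252.18488968700595), array([[401.7, 243.1],
       [393.2, 220.4],
       [385.7, 239.7],
       [390.5, 234.9]]))
obs [348.350387 179.65    ] [403.55093901 254.65075001] [399.65090001 243.85064201] [391.25081601 224.050444  ] [381.65072001 239.05059401] [388.25078601 240.85061201]
[[ 49  47  53  45  74 148 160 155 158 159]
 [ 49  49  51  42  63 129 169 163 163 160]
 [ 52  49  46  50  64 123 170 165 164 165]
 [ 48  51  51  47  48 104 171 162 162 162]]
[[214 213 213 217 217 197  29  42  45  48  46  40]
 [212 214 215 215 221 205  21  30  41  40  38  57]
 [216 215 212 215 209 171 183 158  42  29  35  63]
 [215 213 214 214 206 148 232 246 238 185 156  85]]
```

```bash
cat >>h.py <<'E'
from scipy.ndimage import map_coordinates
_t=np.linspace(0,2*np.pi,361)
CYL=np.vstack([np.c_[.049*np.cos(_t),.049*np.sin(_t),0*_t+z] for z in(.013,.019)])
def hullpts(c,p,z):
    h=cv2.convexHull(proj(c,place(CYL,p[0],p[1],z,0)).astype(np.float32))[:,0]
    d=np.roll(h,-1,0)-h;n=np.c_[d[:,1],-d[:,0]]/np.linalg.norm(d,axis=1)[:,None];m=(h+np.roll(h,-1,0))/2
    if ((m-h.mean(0))*n).sum()<0:n=-n
    return m,n
def fitrim(im,c,p0,z,keep=lambda m:np.ones(len(m),bool),it=8):
    g=cv2.GaussianBlur(cv2.cvtColor(im,cv2.COLOR_BGR2GRAY),(0,0),.7).astype(float);p=np.array(p0,float);s=np.arange(-5,5.01,.1)
    for _ in range(it):
        m,n=hullpts(c,p,z);k=keep(m);m,n=m[k],n[k]
        P=m[:,None]+n[:,None]*s[None,:,None];v=map_coordinates(g,[P[...,1],P[...,0]],order=1)
        dv=-np.gradient(v,axis=1);i=dv.argmax(1);r=s[i];ok=dv.max(1)>3
        J=np.stack([((proj(c,[[p[0]+e[0],p[1]+e[1],z+.016]])-proj(c,[[p[0],p[1],z+.016]]))/1e-3@n.T)[0] for e in((1e-3,0),(0,1e-3))],1)
        w=ok/np.maximum(1,np.abs(r-np.median(r[ok]))/.7)
        for _ in range(5):
            d=np.linalg.lstsq(J*w[:,None],r*w,rcond=None)[0];w=ok/np.maximum(.3,np.abs(r-J@d))
        p=p+d
    return p,ok.sum(),np.median(np.abs(r[ok]))
E
python3 - <<'E'
from h import *
s=cv2.imread("pics/side3.png");t=cv2.imread("pics/top3.png")
for z in(.146,.149,.152):
    print(z,fitrim(s,"side",[.616,-.024],z),fitrim(t,"top",[.616,-.024],z,lambda m:m[:,0]<368))
m,n=hullpts("top",[.616,-.024],.149);print(m[:,0].min())
im=cv2.imread("pics/side0.png");it=cv2.imread("pics/top0.png")
print("initial lid",fitrim(im,"side",[.432,.291],.004),fitrim(it,"top",[.432,.291],.004))
E
```

```text
0.146 (array([ 0.6181894 , -0.01901689]), np.int64(277), np.float64(0.3000000000000167)) (array([ 0.61532716, -0.02476008]), np.int64(136), np.float64(0.19999999999998153))
0.149 (array([ 0.61492508, -0.02223531]), np.int64(278), np.float64(0.40000000000001634)) (array([ 0.61493822, -0.02419663]), np.int64(136), np.float64(0.19999999999998153))
0.152 (array([ 0.61182337, -0.0252791 ]), np.int64(277), np.float64(0.500000000000016)) (array([ 0.61463589, -0.02369336]), np.int64(136), np.float64(0.20000000000001705))
356.36783
initial lid (array([0.43250348, 0.29209045]), np.int64(319), np.float64(0.49999999999998046)) (array([0.43129564, 0.29092583]), np.int64(291), np.float64(2.6999999999999726))
```

Both cameras agree that the lid needs about (+1, -2.8) mm relative to the grinder. I'll correct that and lower it.

>>> servo_tool(
  deltas=[
    [[0.01, -0.028, -0.1, 0], [0.01, -0.028, -0.2, 0], [0.01, -0.028, -0.3, 0], [0.01, -0.028, -0.4, 0], [0.01, -0.028, -0.43, 0]],
  ],
)

```text
time: 9.65
eef_pos: [0.6162, -0.0274, 0.1298]
tcp_rot: [-0.131, 0.696, 0.132, 0.693]
contact_force: [-0.1, 0.2, -1.3]
opening: 0.2
```

```bash
python3 - <<'E'
from h import *
ims={c:read_camera(c) for c in K}
s=get_state();print(s["time"],s["contact_force"],s["eef_pos"])
for c in K: cv2.imwrite(f"pics/{c}4.png",ims[c])
for z in(.104,.106):
    print(z,fitrim(ims["side"],"side",[.616,-.026],z),fitrim(ims["top"],"top",[.616,-.026],z,lambda m:m[:,0]<366))
E
```

```text
9.75 [-0.32020758  0.94261079 -0.91140166] [ 0.61684972 -0.027538    0.13104977]
0.104 (array([ 0.61504591, -0.02571377]), np.int64(296), np.float64(0.500000000000016)) (array([ 0.61512132, -0.02759854]), np.int64(137), np.float64(0.10000000000001741))
0.106 (array([ 0.61295865, -0.02767824]), np.int64(296), np.float64(0.6000000000000156)) (array([ 0.61487714, -0.02724106]), np.int64(137), np.float64(0.10000000000001741))
```

>>> servo_tool(
  deltas=[
    [[0.005, 0.004, -0.02, 0], [0.005, 0.004, -0.05, 0], [0.005, 0.004, -0.08, 0], [0.005, 0.004, -0.11, 0], [0.005, 0.004, -0.13, 0]],
  ],
)

```text
time: 10.25
eef_pos: [0.6178, -0.0272, 0.119]
tcp_rot: [-0.132, 0.695, 0.132, 0.695]
contact_force: [0.2, -0.3, -2.3]
opening: 0.2
```

>>> servo_tool(
  deltas=[
    [[0, 0, -0.01, 0], [0, 0, -0.02, 0], [0, 0, -0.03, 0], [0, 0, -0.04, 0], [0, 0, -0.05, 0]],
  ],
)

```text
time: 10.75
eef_pos: [0.618, -0.0273, 0.1144]
tcp_rot: [-0.132, 0.695, 0.132, 0.695]
contact_force: [-0.2, -0.7, -1.7]
opening: 0.205
```

>>> servo_tool(
  deltas=[
    [[0, 0, -0.01, 0], [0, 0, -0.015, 0], [0, 0, -0.02, 0], [0, 0, -0.025, 0], [0, 0, -0.025, 0]],
  ],
)

```text
time: 11.25
eef_pos: [0.618, -0.0273, 0.1132]
tcp_rot: [-0.132, 0.695, 0.132, 0.695]
contact_force: [-4.0, -0.0, 6.3]
opening: 0.201
```

```bash
python3 - <<'E'
from h import *
ims={c:read_camera(c) for c in K}
for i in range(3):
    s=get_state();print(s["time"],s["contact_force"],s["wrist_torque"],s["eef_pos"]);read_camera("side")
for c in K: cv2.imwrite(f"pics/{c}5.png",ims[c])
for z in(.086,.087,.088,.09):
    print(z,fitrim(ims["side"],"side",[.616,-.026],z),fitrim(ims["top"],"top",[.616,-.026],z,lambda m:m[:,0]<366))
cv2.imwrite("pics/g5.png",np.hstack([cv2.resize(ims["side"][200:320,320:416],(400,500),interpolation=cv2.INTER_CUBIC),cv2.resize(ims["top"][130:230,330:410],(400,500),interpolation=cv2.INTER_CUBIC)]))
E
```

```text
11.35 [-3.9472675  -1.25545374  5.62338342] [ 0.0796155   0.54761663 -0.00184967] [ 0.61797409 -0.02727583  0.11314119]
11.4 [-4.01249517  0.50114871  4.8643941 ] [0.04138938 0.51072864 0.03429021] [ 0.61800411 -0.02727273  0.11313929]
11.45 [-3.58145597  0.32623618  6.32224425] [ 0.00324184  0.51263804 -0.00608675] [ 0.61798935 -0.02725865  0.11315551]
0.086 (array([ 0.61942872, -0.02315768]), np.int64(305), np.float64(0.40000000000001634)) (array([ 0.61718246, -0.02776023]), np.int64(147), np.float64(0.19999999999998153))
0.087 (array([ 0.61856232, -0.02394469]), np.int64(305), np.float64(0.40000000000001634)) (array([ 0.61706833, -0.0275854 ]), np.int64(147), np.float64(0.19999999999998153))
0.088 (array([ 0.61793849, -0.02463477]), np.int64(305), np.float64(0.40000000000001634)) (array([ 0.61696055, -0.02741656]), np.int64(146), np.float64(0.19999999999998153))
0.09 (array([ 0.61644182, -0.02613677]), np.int64(305), np.float64(0.6000000000000156)) (array([ 0.61676484, -0.02707491]), np.int64(146), np.float64(0.19999999999998153))
```

View pics/g5.png

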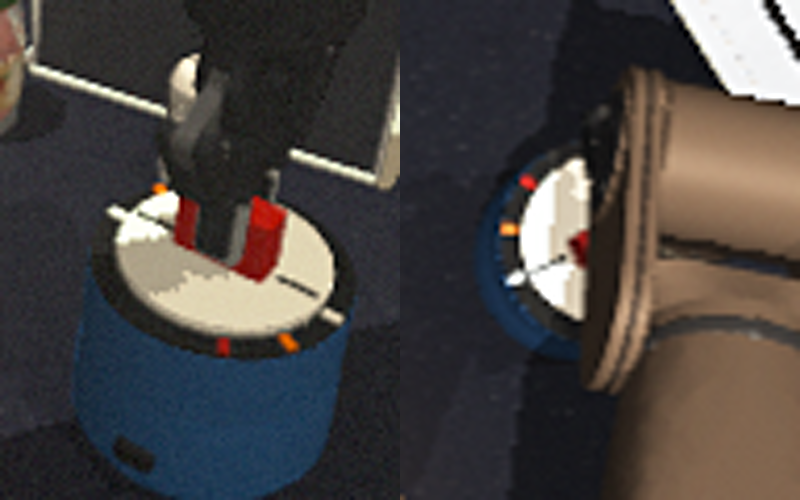

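The lid looks down in the mouth, its line ends at the white marks ((110,210) and (340,318) in the crop). A small sideways force suggests it is 1 mm too far in +x. I'll centre it and press lightly to confirm the seating.

>>> servo_tool(
  deltas=[
    [[-0.012, 0, 0, 0], [-0.012, 0, 0, 0], [-0.012, 0, -0.01, 0], [-0.012, 0, -0.01, 0], [-0.012, 0, -0.01, 0]],
  ],
)

```text
time: 12.0
eef_pos: [0.618, -0.0273, 0.1131]
tcp_rot: [-0.132, 0.694, 0.132, 0.696]
contact_force: [-2.0, 0.6, 9.8]
opening: 0.197
```

```bash
python3 - <<'E'
from h import *
ims={c:read_camera(c) for c in K}
s=get_state();print(s["time"],s["contact_force"],s["wrist_torque"],s["eef_pos"])
for z in(.087,.088):
    print(z,fitrim(ims["side"],"side",[.616,-.026],z),fitrim(ims["top"],"top",[.616,-.026],z,lambda m:m[:,0]<366))
E
```

```text
12.1 [-1.0258462   1.36456218  8.37708467] [ 0.1725578   0.32466238 -0.02794394] [ 0.61801799 -0.02730178  0.11314894]
0.087 (array([ 0.61848465, -0.02389121]), np.int64(304), np.float64(0.3999999999999986)) (array([ 0.61691866, -0.02765533]), np.int64(146), np.float64(0.19999999999998153))
0.088 (array([ 0.61770643, -0.02475181]), np.int64(304), np.float64(0.40000000000001634)) (array([ 0.61681205, -0.02747653]), np.int64(146), np.float64(0.19999999999998153))
```

The reading matches a fully seated lid: TCP offset 26 mm, so lid z is about 0.087, with the normal force growing on a stiff contact. Twisting clockwise 30 degrees.

>>> servo_tool(
  deltas=[
    [[-0.008, 0.003, 0, 0], [-0.008, 0.003, 0, -0.03], [-0.008, 0.003, 0, -0.07], [-0.008, 0.003, 0, -0.11], [-0.008, 0.003, 0, -0.15]],
  ],
  force=60,
)

```text
time: 12.6
eef_pos: [0.6172, -0.0276, 0.1132]
tcp_rot: [-0.05, 0.704, 0.048, 0.706]
contact_force: [-1.7, -0.9, 9.2]
opening: 0.2
```

>>> servo_tool(
  deltas=[
    [[0, 0, 0, -0.04], [0, 0, 0, -0.08], [0, 0, 0, -0.12], [0, 0, 0, -0.16], [0, 0, 0, -0.185]],
  ],
)

```text
time: 13.1
eef_pos: [0.6168, -0.0277, 0.1132]
tcp_rot: [0.053, 0.704, -0.054, 0.706]
contact_force: [-2.9, -0.7, 9.9]
opening: 0.199
```

```bash
python3 - <<'E'
from h import *
ims={c:read_camera(c) for c in K}
s=get_state();R=Ro.from_quat(s["tcp_rot"]).as_matrix();a=np.arctan2(R[1,2],R[0,2]);print(s["time"],s["opening"],s["contact_force"],s["wrist_torque"],s["eef_pos"],"turn",.3765-a,R[2].round(3))
for z in(.087,.088):
    print(z,fitrim(ims["side"],"side",[.616,-.026],z),fitrim(ims["top"],"top",[.616,-.026],z,lambda m:m[:,0]<366))
cv2.imwrite("pics/g6.png",np.hstack([cv2.resize(ims["side"][200:320,320:416],(400,500),interpolation=cv2.INTER_CUBIC),cv2.resize(ims["top"][130:230,330:410],(400,500),interpolation=cv2.INTER_CUBIC)]))
E
```

```text
13.2 0.19822186431781963 [-3.56734582 -1.72446165 10.21555016] [-0.08384295  0.56213148  0.22501827] [ 0.61678947 -0.02771069  0.11316953] turn 0.5266798074993786 [-1.    -0.002  0.002]
0.087 (array([ 0.61820275, -0.02429608]), np.int64(309), np.float64(0.40000000000001634)) (array([ 0.61645675, -0.02786203]), np.int64(145), np.float64(0.10000000000001741))
0.088 (array([ 0.61732795, -0.02502865]), np.int64(309), np.float64(0.40000000000001634)) (array([ 0.61636479, -0.02766367]), np.int64(145), np.float64(0.10000000000001741))
```

View pics/g6.png

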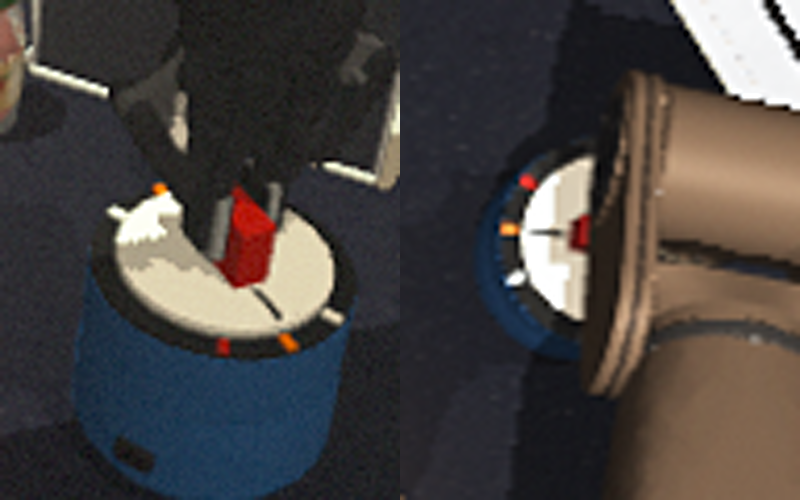

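The line's ends point at the orange marks, at (288,340) and (510,230) in the crop. The turn is 0.527 rad. Now holding for over 3 s.

>>> servo_tool(
  deltas=[
    [[0, 0, 0, 0], [0, 0, 0, 0], [0, 0, 0, 0], [0, 0, 0, 0], [0, 0, 0, 0]],
  ],
)

```text
time: 13.7
eef_pos: [0.6168, -0.0277, 0.1132]
tcp_rot: [0.052, 0.704, -0.054, 0.706]
contact_force: [-2.5, -0.8, 9.4]
opening: 0.2
```

>>> servo_tool(
  deltas=[
    [[0, 0, 0, 0], [0, 0, 0, 0], [0, 0, 0, 0], [0, 0, 0, 0], [0, 0, 0, 0]],
  ],
)

```text
time: 14.2
eef_pos: [0.6168, -0.0277, 0.1132]
tcp_rot: [0.052, 0.704, -0.054, 0.706]
contact_force: [-3.5, -0.6, 10.7]
opening: 0.197
```

>>> servo_tool(
  deltas=[
    [[0, 0, 0, 0], [0, 0, 0, 0], [0, 0, 0, 0], [0, 0, 0, 0], [0, 0, 0, 0]],
  ],
)

```text
time: 14.7
eef_pos: [0.6168, -0.0277, 0.1132]
tcp_rot: [0.052, 0.704, -0.054, 0.706]
contact_force: [-2.7, -1.1, 9.2]
opening: 0.199
```

>>> servo_tool(
  deltas=[
    [[0, 0, 0, 0], [0, 0, 0, 0], [0, 0, 0, 0], [0, 0, 0, 0], [0, 0, 0, 0]],
  ],
)

```text
time: 15.2
eef_pos: [0.6168, -0.0277, 0.1132]
tcp_rot: [0.052, 0.704, -0.054, 0.706]
contact_force: [-3.9, -0.5, 9.1]
opening: 0.201
```

>>> servo_tool(
  deltas=[
    [[0, 0, 0, 0], [0, 0, 0, 0], [0, 0, 0, 0], [0, 0, 0, 0], [0, 0, 0, 0]],
  ],
)

```text
time: 15.7
eef_pos: [0.6168, -0.0277, 0.1132]
tcp_rot: [0.052, 0.704, -0.054, 0.706]
contact_force: [-3.1, -0.7, 9.7]
opening: 0.199
```

>>> servo_tool(
  deltas=[
    [[0, 0, 0, 0], [0, 0, 0, 0], [0, 0, 0, 0], [0, 0, 0, 0], [0, 0, 0, 0]],
  ],
)

```text
time: 16.2
eef_pos: [0.6168, -0.0277, 0.1132]
tcp_rot: [0.052, 0.705, -0.054, 0.706]
contact_force: [-3.5, -1.5, 9.8]
opening: 0.2
```

>>> servo_tool(
  deltas=[
    [[0, 0, 0, 0], [0, 0, 0, 0], [0, 0, 0, 0], [0, 0, 0, 0], [0, 0, 0, 0]],
  ],
)

```text
time: 16.7
eef_pos: [0.6168, -0.0277, 0.1132]
tcp_rot: [0.052, 0.705, -0.054, 0.706]
contact_force: [-3.8, -0.7, 9.8]
opening: 0.198
```

>>> servo_tool(
  deltas=[
    [[0, 0, 0, 0], [0, 0, 0, 0], [0, 0, 0, 0], [0, 0, 0, 0], [0, 0, 0, 0]],
  ],
)

```text
time: 17.2
eef_pos: [0.6168, -0.0277, 0.1132]
tcp_rot: [0.052, 0.705, -0.054, 0.706]
contact_force: [-3.4, -1.6, 9.8]
opening: 0.2
```

```bash
python3 - <<'E'
from h import *
ims={c:read_camera(c) for c in K}
s=get_state();R=Ro.from_quat(s["tcp_rot"]).as_matrix();a=np.arctan2(R[1,2],R[0,2]);print(s["time"],s["opening"],s["contact_force"],s["wrist_torque"],s["eef_pos"],"turn",.3765-a)
for z in(.087,.088):
    print(z,fitrim(ims["side"],"side",[.616,-.026],z),fitrim(ims["top"],"top",[.616,-.026],z,lambda m:m[:,0]<366))
cv2.imwrite("pics/g7.png",np.hstack([cv2.resize(ims["side"][200:320,320:416],(400,500),interpolation=cv2.INTER_CUBIC),cv2.resize(ims["side"][130:310,150:294],(400,500))]))
E
```

```text
17.3 0.19570559795039943 [-2.70718975 -1.44619543 10.06451921] [-0.07064478  0.5160898   0.17117201] [ 0.61682783 -0.02771553  0.11320998] turn 0.526428633247608
0.087 (array([ 0.61832195, -0.02422972]), np.int64(308), np.float64(0.40000000000001634)) (array([ 0.61646388, -0.02783405]), np.int64(145), np.float64(0.10000000000001741))
0.088 (array([ 0.61766592, -0.02494289]), np.int64(308), np.float64(0.40000000000001634)) (array([ 0.61637239, -0.02766169]), np.int64(145), np.float64(0.10000000000001741))
```

View pics/g7.png

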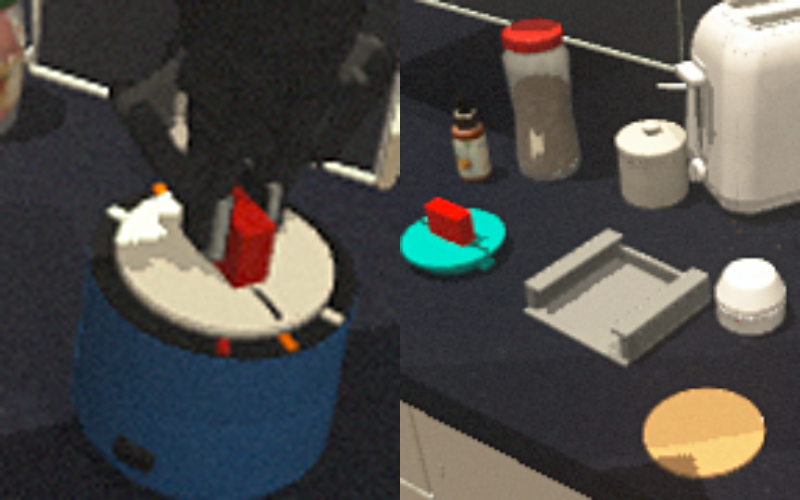

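The lid is still at the orange mark after more than 4 s, gripped. The dock is empty and the things around it are where they were. Handing in.

```bash
python3 -c "from plant import *;print(sign_off())"
```

```text
the job is handed in; nothing more can be done
None
```

I slid the white lid out of the dock, lowered it into the grinder's mouth and twisted it clockwise to the orange mark. It stayed there, gripped, for about 4 s, and I handed the job in at about 17 s with the arm still holding it.

**Last checks:**
- **Turn:** the tool had turned 0.526 rad from the grinder's open mark. The lid's lines point at the orange marks in both cameras. I could not read the drive ring itself.
- **Seating:** the tool height puts the lid origin at about 0.087 m, with a steady 10 N downward push.
- **Grip:** the opening of 0.20 matches the 18 mm bar, at a 60 N grip setting.
- **Centring:** the top camera puts the lid about 1 mm off the grinder's axis and the side camera about 2 mm. They disagree slightly, but both are inside the 4 mm limit.
- **Other things:** the bottle, tall jar, canister, timer, coaster and turquoise lid look unmoved in the last side view. I did not recheck the glass jar and the mill, but the arm's path stayed well clear of both.

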